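# Cup under the seed hopper, gate held half open

## Task

I am about to pour mustard seed for the pickle through the empty hopper. Stand the long-handled steel measuring cup on the hopper's foot plate, centred under the spout, and let go of it; only then pull the knob of the sprung slide gate out to half of its travel and hold it there for me, so that the seed will only trickle. Finish while still holding the gate half open, with the cup standing untouched under the spout and the things on the lazy susan left alone.

Things in the scene. Friction and masses are not known exactly. Their poses are not given: they have to be found in the camera images.
- hopper: Counter-top seed hopper, fixed. Origin on the slab straight under the spout's axis; z up, x to its back, y to the left as the robot sees it; its front (-x) faces the robot within 0.3 rad. Steel foot plate 10 mm thick, x -95 to +115, y -75 to +75 mm. Rear column at x +77 to +99 mm, 60 mm wide. Square throat block 90 x 90 mm, z 118 to 148 mm, over the spout.
- spout (a point): Centre of the spout's lower rim (a steel ring of 50 mm diameter): on the hopper's z axis, 95 mm above the slab. Axes as the hopper's.
- mouth (a point): Centre of the open top of the empty clear plastic hopper, on the hopper's z axis, 302 mm above the slab: a tube of 119 mm outside diameter down to 195 mm, then a cone narrowing to the throat block.
- spring_box (a point): Middle of the outer end face of the steel spring box where the gate's rod comes out: at y -105 mm, 133 mm above the slab. The box is 66 mm wide (hopper's x), z 118 to 148 mm, and juts 60 mm from the throat block's -y side. Axes as the hopper's.
- gate (a joint): Travel of the slide gate in m: 0 shut, 0.048 fully open (hard stop), half travel 0.024. It is pulled open towards the hopper's -y (to the right as the robot sees it) and a spring shuts it: about 3 N at shut, 8 N at half, 13 N fully open. It does not stay open when let go.
- knob (a point): Centre of the gate's black pull knob, moving with the gate: cylinder of 32 mm diameter, 20 mm long, axis along the hopper's y, 133 mm above the slab, nothing below it. In the hopper's frame at y -145 mm when shut, -169 mm at half travel. The 10 mm rod between spring box and knob shows 30 mm when shut, 54 mm at half, 78 mm fully open. Axes as the hopper's.
- cup: Steel measuring cup, loose, about 0.16 kg; origin at the centre of its underside, z up; 76 mm wide at the foot, 84 mm at the rim, 54 mm high, wall 3 mm. A straight bar handle points along its -x, from the rim to 152 mm from the axis: 16 mm wide (y), 10 mm thick, its middle 47 mm and its top 52 mm above the underside. It starts on the slab.
- cup_handle (a point): Point in the middle of the cup's handle near its end, where it can be gripped: 125 mm from the cup's axis along the cup's -x, 47 mm above the cup's underside. Axes as the cup's.
- jar: Bystander: brown glass jar, 72 mm wide, 120 mm high, on the lazy susan; origin at the centre of its underside.
- tumbler: Bystander: plain steel tumbler, 70 mm wide, 105 mm high, on the lazy susan; origin at the centre of its underside.
- plate: Bystander: small white ceramic plate, 110 mm wide, on the lazy susan; origin at the centre of its underside.
- container: Bystander: square glass container with a grey silicone seal and clear flip-top lid, 94 x 94 mm, 84 mm high, on the lazy susan; origin at the centre of its underside.
- susan: White plastic lazy susan, 300 mm wide; its tray turns freely, its upper face is 25 mm above the slab and its rim 32 mm. Origin on the slab under its centre.

How it is judged:
On the way, in this order (a step that is already met when the one before it is completed fails the run):
1. the cup stands upright on the foot plate, centred under the spout, let go, the gate still shut (horizontal distance between cup and spout below 0.015 m and height (world z) of cup between 0.007 and 0.013 m and angle between cup's own z axis and vertical below 0.06 rad and contact force between cup and the fingers below 0.1 N and linear speed of cup below 0.02 m/s and value of joint gate below 0.006 m), for 0.2 s.
2. the gate is held at half travel by the gripper (value of joint gate between 0.019 and 0.029 m and contact force between the fingers and hopper above 2 N), for 0.5 s.
At the end, for the whole second after the job is handed in: The gripper holds the gate steady at half of its 48 mm travel, within 5 mm (19 to 29 mm), through the last second; the cup stands upright on the foot plate, its axis within 15 mm of the spout's, and nothing of the robot touches it (all of step 2 and velocity of joint gate between -0.01 and 0.01 m/s and contact force between cup and hopper above 0.3 N and horizontal distance between cup and spout below 0.015 m and height (world z) of cup between 0.007 and 0.013 m and angle between cup's own z axis and vertical below 0.06 rad and contact force between cup and the arm below 0.1 N and contact force between cup and the fingers below 0.1 N and linear speed of cup below 0.02 m/s); the arm keeps its last pose, push and grip.
It fails at once if the gate is opened while the cup is not under the spout (value of joint gate above 0.008 m and horizontal distance between cup and spout above 0.025 m).
It fails at once if a thing on the lazy susan is moved or tipped (distance of any of jar, tumbler, plate, container from where it was at the start of the episode above 0.03 m or angle between any of jar, tumbler's own z axis and vertical above 0.3 rad).
It also fails if it takes over 64 s, if anything falls off the work surface, if the arm or the gripper's body presses on something with over 40 N, if the wrist force passes 120 N, or if a joint passes its speed limit or range.

## Robot

A 7-joint arm with a two-finger parallel gripper is mounted at the origin on the work surface. World frame = base frame: x ahead of the robot, y to its left, z up, the work surface at z = 0. Lengths are in m, angles in rad, forces in N, time in s.
With the tool pointing down it reaches from about 0.4 to 0.85 m from the base axis. Payload 10.4 kg.
Tool frame: the origin (TCP) lies on the front face of the gripper's body, between the roots of the fingers; the fingertips stand 73 mm ahead of it and the grasp point (between the pads) lies 54 mm ahead of it; z points along the fingers, y is the line along which they close (so a half turn about z gives the same grasp; the last joint's range is limited). The gripper opens to 85 mm and grips with 20 to 120 N. Pads are 22 mm wide; open, the fingers measure 114 mm over their backs; the gripper's body (76 mm by 85 mm) begins 54 mm behind the grasp point. The pads swing forward as they close: fully open they stand 13 mm farther back than shut.
Start: joints at [1.321, 0.332, -0.065, 1.46, 0.022, 1.35, -0.088], TCP at [0.141, -0.609, 0.304] pointing down, gripper open.
Joint ranges: [-2.6, 2.6], [-0.5, 2.12], [-1.47, 1.34], [0.16, 2.42], [-1.27, 4.41], [0.06, 2.06], [-2.6, 2.6]. Speed limits (rad/s): [2.22, 2.22, 2.79, 2.79, 3.14, 3.14, 3.14].

## Interface

Orientations are given as a unit quaternion [x, y, z, w].
In Python, from workcell import manip gives the robot as it stands.
- The arm moves only by the shell command python3 -m jog 'ROWS' [FORCE]. ROWS is JSON, a list of rows, each an object with "grip": the gripper command: -1 is fully open, 1 is shut, values between are in proportion; "slide": the shift along the tool's x, y, z in cm, a list of three; "yaw": the turn about the tool's z in rad. A call has 1 to 8 rows; each row shifts and turns the commanded pose from where the row before left it, along the tool's axes as they then stand; what a row does not reach is not made up. A row lasts 1/10 s, in which the tool goes at most 50 mm and 8.59 degrees, less where a joint would pass 70% of its speed; a pose out of reach is approached as far as the arm can. A call with a gripper value outside its range is refused whole. The fingers move at their own pace and stop on an object; FORCE is the grip in N (left out, the last holds). Time passes only in rows, so rows that do not move let the fingers close. It gives the time, the measured TCP pose, the force, the opening and the grip force at its end, in the units of the state.
- manip.get_obs(): the state, without advancing time (a new reading comes with each control period).
- manip.camera(name): name is "scene" or "top"; returns the picture (480x640x3 uint8, blue, green, red); there is no depth.
- manip.calibration(name): a dict with "vfov" (degrees; the focal length in pixels is half the picture's height over the tangent of half this angle, whatever the lens; pixels are square), "cx", "cy" (the principal point, pixels), "k1" (the pictures are not rectified: a ray, as slopes to the right and down, at radius r is drawn at 1 + k1 r^2 times it, then the intrinsics apply), "camera_from_world" (4x4, takes a point from world to camera coordinates). Camera axes: x right, y down, z forward; pixel columns grow to the right and rows downward; lengths in m; the calibration is good to about 2 mm. A picture is of the moment at which its call begins. calibration takes no time and is no camera call.
- manip.hand_in(): hands the job in; it is judged then, once.
Trained networks look in the newest picture that a camera, given by its name, has taken for a name from the list of things; names that differ only in an ending like _2 or _b are one class to them, and where a whole thing is asked for, a point or a joint stands for the part that bears it (a point fixed in the world has none). Each returns a list of dicts, best first, with "conf" (0 to 1); they miss things now and then, are a little off and sometimes report something else, mostly with a low value. They report only what shows in the picture. A call takes as long as a camera call.
- manip.masks_of(thing, camera): "region" (480x640 bool, what is visible of it) and "centre" ([column, row] in pixels, amid what is visible of it).
The state is a dict: "clock": time; "joint_pos": joint angles; "joint_velocities": joint speeds; "tau": joint torques, N m; "position": TCP position; "ee_rot": TCP orientation; "ft_force": force on the tool from outside, world axes, zero at the start; "torque": the same for the moment, N m; "grip_width": opening from 0.0 (shut) to 1.0 (fully open); "grasp_force": force on a finger pad.
Only numpy, scipy, OpenCV 4.12 (cv2) and the standard library are available. Lean on these libraries where they do the work, as an engineer would, in place of code of your own. Each camera call takes 0.05 s, during which the arm holds its last target. There are 200 camera calls.

## Working session

There is one attempt and no reset: what is moved stays moved. The work goes in short steps, Python scripts to look and compute and a shell command to move; the robot and the scene stay as the last step left them, time stands still between calls to the robot, and variables do not carry over. Pictures are saved under pics/ and viewed, at most 11 in all, crops included, and the job is handed in when it is done.

```bash
mkdir -p pics; ls; python3 - <<'E'
from workcell import manip
import cv2,numpy as np
o=manip.get_obs(); print({k:np.round(v,3) for k,v in o.items()})
for c in("scene","top"):
    cv2.imwrite(f"pics/{c}0.png",manip.camera(c)); k=manip.calibration(c); print(c,k)
    for t in("cup","hopper","knob","susan","cup_handle"):
        for m in manip.masks_of(t,c)[:2]:
            r=np.argwhere(m["region"]);print(t,round(m["conf"],2),np.round(m["centre"]),r.min(0),r.max(0))
E
```

```text
pics
{'clock': np.float64(0.0), 'joint_pos': array([ 1.321,  0.333, -0.065,  1.461,  0.022,  1.35 , -0.088]), 'joint_velocities': array([-0.001, -0.   ,  0.001, -0.001, -0.001, -0.   , -0.001]), 'tau': array([ 1.0000e-03, -6.2544e+01,  5.0000e-02, -3.9161e+01,  1.6000e-02,
        1.0000e-02, -0.0000e+00]), 'position': array([ 0.14 , -0.609,  0.303]), 'ee_rot': array([ 0.994,  0.113, -0.   , -0.001]), 'ft_force': array([-0.187, -0.363, -0.871]), 'torque': array([ 0.034, -0.014,  0.023]), 'grasp_force': np.float64(0.0), 'grip_width': np.float64(0.999)}
scene {'vfov': 53.35906518807039, 'cx': 319.4160112456112, 'cy': 232.2973381196463, 'k1': 0.012721589139019883, 'camera_from_world': array([[-0.85413674,  0.51976584,  0.01714353,  0.50394851],
       [ 0.41266799,  0.69746565, -0.58587268, -0.0832967 ],
       [-0.31647363, -0.49334079, -0.81022176,  1.32373251],
       [ 0.        ,  0.        ,  0.        ,  1.        ]])}
cup 0.86 [420. 420.] [348 400] [448 444]
hopper 0.55 [310. 324.] [246 257] [393 368]
knob 0.44 [286. 261.] [254 281] [267 291]
susan 0.67 [275. 203.] [147 212] [234 323]
susan 0.36 [285. 261.] [254 280] [267 291]
cup_handle 0.67 [416. 417.] [348 399] [448 444]
top {'vfov': 57.30729473096127, 'cx': 321.80516849309913, 'cy': 235.10246927606227, 'k1': -0.0922650942548035, 'camera_from_world': array([[ 0.01002154, -0.99937194,  0.03398961, -0.06962039],
       [-0.99526107, -0.01325662, -0.09633104,  0.56489594],
       [ 0.09672112, -0.03286315, -0.99476884,  1.11030786],
       [ 0.        ,  0.        ,  0.        ,  1.        ]])}
cup 0.9 [162. 235.] [215 143] [259 211]
hopper 0.56 [263. 196.] [148 221] [240 324]
knob 0.84 [263. 195.] [184 250] [206 324]
susan 0.59 [418. 250.] [191 376] [304 488]
cup_handle 0.78 [166. 232.] [215 143] [259 212]
```

View pics/top0.png

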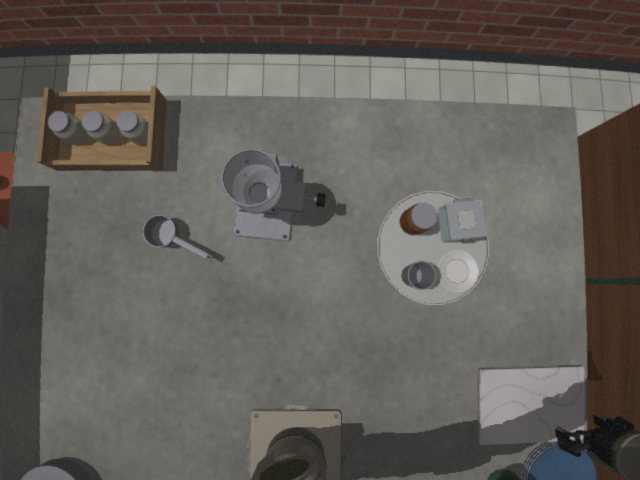

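View pics/scene0.png

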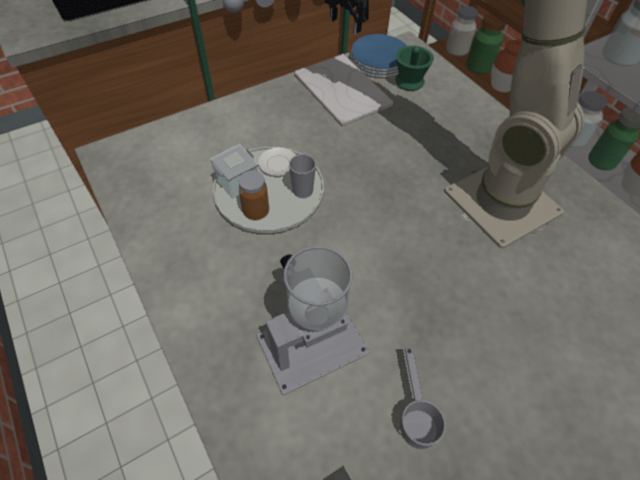

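The top view shows the cup bowl at about (159,231), with its handle end at (210,257). The hopper mouth is at (252,180), its front plate edge runs (236,235)–(291,240), and the knob is at (320,199). The susan sits to the right at (432,248). The scene view shows the cup at (423,423), its handle end at (407,350) and the knob at (287,261).

```bash
python3 - <<'E'
import cv2
t=cv2.imread("pics/top0.png")[140:270,140:340]; cv2.imwrite("pics/topc.png",cv2.resize(t,None,fx=4,fy=4,interpolation=cv2.INTER_CUBIC))
t=cv2.imread("pics/scene0.png")[245:450,250:450]; cv2.imwrite("pics/scenec.png",cv2.resize(t,None,fx=2.9,fy=2.9,interpolation=cv2.INTER_CUBIC))
E
```

```text
(no output)
```

View pics/topc.png

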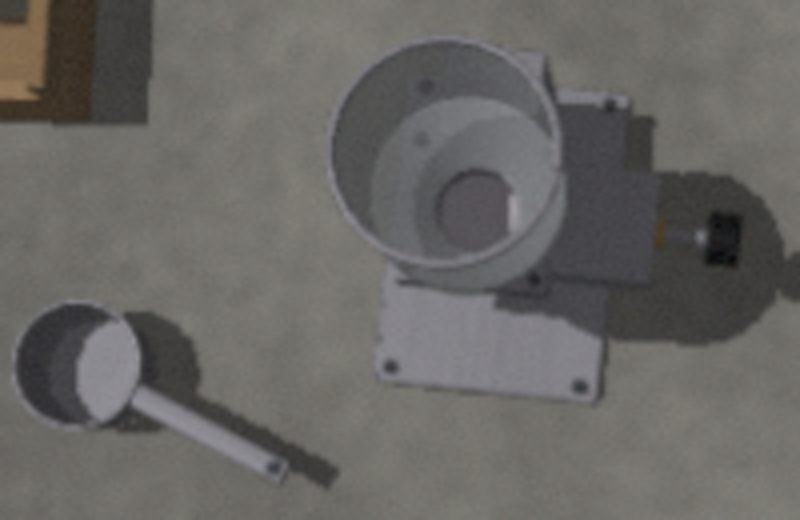

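View pics/scenec.png

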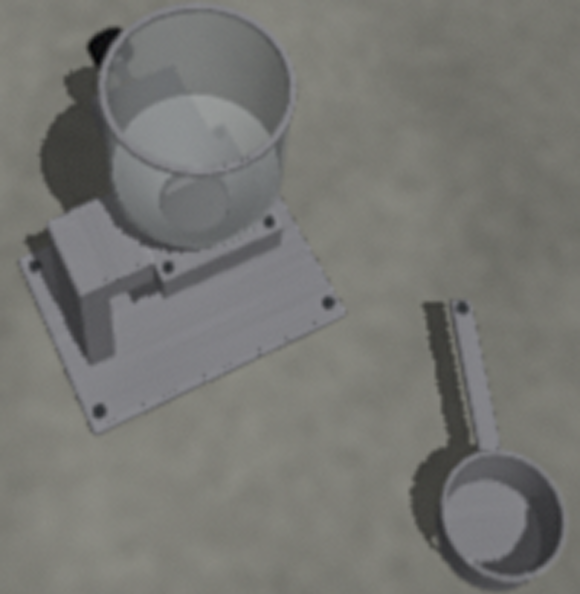

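The crops show the foot plate corners, mouth rim, spring box and knob clearly, along with the cup rim and handle end. I'll fit the poses by least squares.

```bash
cat > h.py <<'E'
import numpy as np
from workcell import manip
from scipy.optimize import least_squares
from scipy.spatial.transform import Rotation as R
K={c:manip.calibration(c) for c in("scene","top")}
def proj(c,P):
    k=K[c];T=k["camera_from_world"];p=np.atleast_2d(P)@T[:3,:3].T+T[:3,3];s=p[:,:2]/p[:,2:]
    s=s*(1+k["k1"]*(s**2).sum(1,keepdims=True));return s*240/np.tan(np.radians(k["vfov"]/2))+[k["cx"],k["cy"]]
def fit(obs,x0):  # obs: (cam, local pt mm, px)
    def w(x,p):
        c,s=np.cos(x[2]),np.sin(x[2]);p=np.array(p)/1e3;return [x[0]+c*p[0]-s*p[1],x[1]+s*p[0]+c*p[1],p[2]]
    f=lambda x:np.concatenate([proj(c,w(x,p))[0]-u for c,p,u in obs])
    r=least_squares(f,x0,loss="soft_l1");return r.x,r.fun.reshape(-1,2),w
E
cat > m.py <<'E'
from h import *
t=lambda u,v:((np.array([u,v])+.5)/4-.5+140)
s=lambda u,v:((np.array([u,v])+.5)/2.9-.5+[250,245])
H=[("top",(-95,75,10),t(376,380)),("top",(-95,-75,10),t(600,402)),("top",(115,-75,10),t(631,96)),("top",(0,0,302),t(446,153)),
("top",(0,-145,133),t(724,240)),("top",(33,-105,148),t(660,172)),("top",(-33,-105,148),t(651,284)),
("scene",(115,75,10),s(97,432)),("scene",(-95,75,10),s(345,312)),("scene",(115,-75,10),s(22,262)),("scene",(0,0,302),s(197,91))]
C=[("top",(0,0,54),t(77,364)),("top",(-152,0,52),t(282,471)),("scene",(0,0,54),s(503,515)),("scene",(-152,0,52),s(460,300))]
for n,o,x0 in(("hopper",H,[.6,.0,0]),("cup",C,[.6,.2,.5])):
    x,r,w=fit(o,x0);print(n,np.round(x,4));print(np.round(r,1).tolist())
    if n=="hopper": print("knob",np.round(w(x,(0,-145,133)),4))
    else: print("handle",np.round(w(x,(-125,0,47)),4))
E
python3 m.py
```

```text
hopper [ 0.6527  0.0886 -0.0827]
[[-1.2, 0.5], [-0.4, 0.5], [-0.2, -0.8], [-0.4, -0.6], [-0.0, -0.3], [0.5, 0.1], [0.0, -0.2], [-0.5, 0.9], [1.3, -0.5], [-1.9, -1.1], [0.5, -2.9]]
knob [ 0.6408 -0.0559  0.133 ]
cup [0.571  0.3532 1.1039]
[[-0.6, -0.7], [0.5, 0.3], [0.2, 0.0], [-0.0, -0.3]]
handle [0.5147 0.2416 0.047 ]
```

```bash
cat > d.py <<'E'
import sys
from h import *
x,y,z,psi=map(float,sys.argv[1:5])   # grasp point target and tool-x heading
o=manip.get_obs();r=R.from_quat(o["ee_rot"]).as_matrix();p=np.array(o["position"])
ps=np.arctan2(r[1,0],r[0,0]);d=np.array([x,y,z+.054])-p
yaw=(ps-psi+np.pi)%(2*np.pi)-np.pi
f=lambda a:np.round(100*np.array([np.cos(a)*d[0]+np.sin(a)*d[1],np.sin(a)*d[0]-np.cos(a)*d[1],-d[2]]),2)
print("t",round(float(o["clock"]),2),"grasp",np.round(p+r[:,2]*.054,4),"psi",round(ps,3),"tilt",round(np.arccos(-r[2,2]),3),"yaw",round(yaw,3),"slide now",f(ps),"after yaw",f(psi),"dist",round(100*np.linalg.norm(d),1),"j7",np.round(o["joint_pos"][6],2),"F",np.round(o["ft_force"],1),"g",round(float(o["grip_width"]),3),round(float(o["grasp_force"]),1))
E
python3 -m jog '[{"grip":-1,"slide":[4,-3,0],"yaw":0},{"grip":-1,"slide":[4,-3,0],"yaw":0},{"grip":-1,"slide":[4,-3,0],"yaw":0},{"grip":-1,"slide":[4,-3,0],"yaw":0},{"grip":-1,"slide":[4,-3,0],"yaw":0},{"grip":-1,"slide":[4,-3,0],"yaw":0},{"grip":-1,"slide":[4,-3,0],"yaw":0},{"grip":-1,"slide":[4,-3,0],"yaw":0}]' 120
python3 d.py 0.45 0.10 0.25 1.104
python3 -c "
import numpy as np
for r in(118,125):print(.571-r/1e3*np.cos(1.104),.3532-r/1e3*np.sin(1.104))"
```

```text
clock: 1.4
position: [0.3994, -0.3014, 0.3043]
ee_rot: [0.994, 0.113, 0.0, 0.0]
ft_force: [1.2, -0.9, -0.3]
grip_width: 1.004
grasp_force: 0.0
t 1.4 grasp [ 0.3994 -0.3015  0.2503] psi 0.227 tilt 0.001 yaw -0.877 slide now [ 1.396e+01 -3.798e+01  3.000e-02] after yaw [ 3.813e+01 -1.354e+01  3.000e-02] dist 40.5 j7 -0.81 F [ 1.2 -0.9 -0.3] g 1.004 0.0
0.5178967346181664 0.24782427601298979
0.5147465409090746 0.24157317374257392
```

```bash
python3 -m jog '[{"grip":-1,"slide":[1.7,-4.6,0],"yaw":0},{"grip":-1,"slide":[1.7,-4.6,0],"yaw":0},{"grip":-1,"slide":[1.7,-4.6,0],"yaw":0},{"grip":-1,"slide":[1.7,-4.6,0],"yaw":0},{"grip":-1,"slide":[1.7,-4.6,0],"yaw":0},{"grip":-1,"slide":[1.7,-4.6,0],"yaw":0},{"grip":-1,"slide":[1.7,-4.6,0],"yaw":0},{"grip":-1,"slide":[1.7,-4.6,0],"yaw":0}]' > /dev/null
python3 -m jog '[{"grip":-1,"slide":[0,0,0],"yaw":-0.14},{"grip":-1,"slide":[0,0,0],"yaw":-0.14},{"grip":-1,"slide":[0,0,0],"yaw":-0.14},{"grip":-1,"slide":[0,0,0],"yaw":-0.14},{"grip":-1,"slide":[0,0,0],"yaw":-0.14},{"grip":-1,"slide":[0,0,0],"yaw":-0.14},{"grip":-1,"slide":[0,0,0],"yaw":-0.04}]' >/dev/null
python3 d.py 0.518 0.248 0.12 1.104
```

```text
t 2.9 grasp [0.4482 0.086  0.25  ] psi 1.112 tilt 0.0 yaw 0.008 slide now [17.62 -0.91 13.  ] after yaw [17.61 -1.05 13.  ] dist 21.9 j7 -0.73 F [-0.5  0.6  1. ] g 1.0 0.0
```

```bash
python3 -m jog '[{"grip":-1,"slide":[3.5,-0.2,2.6],"yaw":0},{"grip":-1,"slide":[3.5,-0.2,2.6],"yaw":0},{"grip":-1,"slide":[3.5,-0.2,2.6],"yaw":0},{"grip":-1,"slide":[3.5,-0.2,2.6],"yaw":0},{"grip":-1,"slide":[3.6,-0.2,2.6],"yaw":0.008},{"grip":-1,"slide":[0,0,0],"yaw":0},{"grip":-1,"slide":[0,0,0],"yaw":0}]' > /dev/null
python3 d.py 0.518 0.248 0.047 1.104; python3 - <<'E'
from workcell import manip
import cv2
t=manip.camera("top")[140:290,120:320]; cv2.imwrite("pics/t1.png",cv2.resize(t,None,fx=3,fy=3))
E
```

```text
t 3.6 grasp [0.5174 0.2485 0.1191] psi 1.101 tilt 0.002 yaw -0.003 slide now [-0.02  0.07  7.21] after yaw [-0.02  0.07  7.21] dist 7.2 j7 -1.27 F [0.5 0.3 0.4] g 1.001 0.0
```

View pics/t1.png

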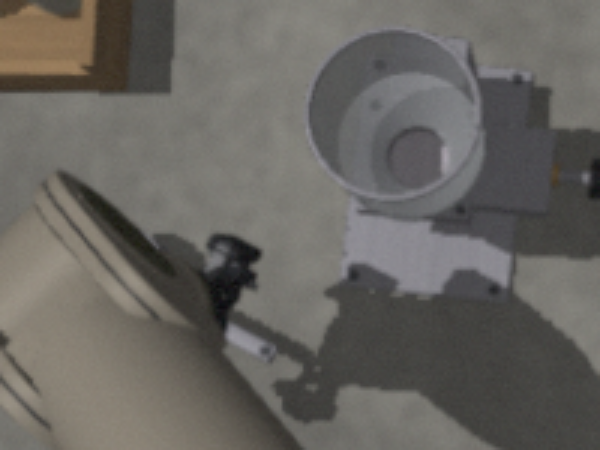

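The gripper straddles the handle, which is seen at (250,340) in the crop. I'll descend and grip.

```bash
python3 -m jog '[{"grip":-1,"slide":[0,0,2],"yaw":0},{"grip":-1,"slide":[0,0.07,2],"yaw":0},{"grip":-1,"slide":[0,0,2],"yaw":0},{"grip":-1,"slide":[0,0,1.2],"yaw":0},{"grip":-1,"slide":[0,0,0],"yaw":0}]'
python3 -m jog '[{"grip":1,"slide":[0,0,0],"yaw":0},{"grip":1,"slide":[0,0,0],"yaw":0},{"grip":1,"slide":[0,0,0],"yaw":0},{"grip":1,"slide":[0,0,0],"yaw":0},{"grip":1,"slide":[0,0,0],"yaw":0},{"grip":1,"slide":[0,0,0],"yaw":0},{"grip":1,"slide":[0,0,0],"yaw":0},{"grip":1,"slide":[0,0,0],"yaw":0}]' 120
python3 d.py 0.518 0.248 0.047 1.104
```

```text
clock: 4.15
position: [0.5185, 0.2461, 0.1015]
ee_rot: [0.853, 0.522, -0.001, 0.0]
ft_force: [-0.1, -0.1, 0.1]
grip_width: 1.003
grasp_force: 0.0
clock: 4.95
position: [0.5186, 0.2475, 0.102]
ee_rot: [0.853, 0.522, -0.0, 0.0]
ft_force: [-1.0, -1.0, 2.6]
grip_width: 0.156
grasp_force: 117.1
t 4.95 grasp [0.5186 0.2475 0.048 ] psi 1.099 tilt 0.0 yaw -0.005 slide now [ 0.02 -0.08  0.1 ] after yaw [ 0.02 -0.08  0.1 ] dist 0.1 j7 -1.32 F [-1.  -1.   2.6] g 0.156 117.1
```

```bash
python3 -m jog '[{"grip":1,"slide":[0,0,-1],"yaw":0},{"grip":1,"slide":[0,0,-1.5],"yaw":0},{"grip":1,"slide":[0,0,-2],"yaw":0},{"grip":1,"slide":[0,0,0],"yaw":0}]'
python3 d.py 0.43 0.2 0.09 0
```

```text
clock: 5.35
position: [0.5198, 0.2485, 0.1503]
ee_rot: [0.853, 0.522, 0.002, 0.0]
ft_force: [0.4, 0.8, -0.9]
grip_width: 0.156
grasp_force: 117.2
t 5.35 grasp [0.52   0.2486 0.0963] psi 1.099 tilt 0.005 yaw 1.099 slide now [-8.4  -5.79  0.63] after yaw [-8.98  4.85  0.63] dist 10.2 j7 -1.29 F [ 0.4  0.8 -0.9] g 0.156 117.2
```

```bash
python3 -m jog '[{"grip":1,"slide":[-2.1,-1.45,0],"yaw":0},{"grip":1,"slide":[-2.1,-1.45,0],"yaw":0},{"grip":1,"slide":[-2.1,-1.45,0],"yaw":0},{"grip":1,"slide":[-2.1,-1.45,0],"yaw":0},{"grip":1,"slide":[0,0,0],"yaw":0.1},{"grip":1,"slide":[0,0,0],"yaw":0.1},{"grip":1,"slide":[0,0,0],"yaw":0.1},{"grip":1,"slide":[0,0,0],"yaw":0.1}]' >/dev/null
python3 -m jog '[{"grip":1,"slide":[0,0,0],"yaw":0.1},{"grip":1,"slide":[0,0,0],"yaw":0.1},{"grip":1,"slide":[0,0,0],"yaw":0.1},{"grip":1,"slide":[0,0,0],"yaw":0.1},{"grip":1,"slide":[0,0,0],"yaw":0.1},{"grip":1,"slide":[0,0,0],"yaw":0.1},{"grip":1,"slide":[0,0,0],"yaw":0.1},{"grip":1,"slide":[0,0,0],"yaw":0.08}]' >/dev/null
python3 d.py 0.435 0.107 0.09 -0.083
```

```text
t 6.95 grasp [0.4286 0.1991 0.0929] psi -0.085 tilt 0.0 yaw -0.002 slide now [1.42 9.12 0.29] after yaw [1.4  9.12 0.29] dist 9.2 j7 -2.33 F [ 0.3 -0.8 -1.5] g 0.152 117.3
```

```bash
python3 -m jog '[{"grip":1,"slide":[0,2.3,0],"yaw":0},{"grip":1,"slide":[0,2.3,0],"yaw":0},{"grip":1,"slide":[0,2.3,0],"yaw":0},{"grip":1,"slide":[0,2.2,0],"yaw":0},{"grip":1,"slide":[0,0,1],"yaw":0},{"grip":1,"slide":[0,0,0],"yaw":0},{"grip":1,"slide":[0,0,0],"yaw":0}]' >/dev/null
python3 d.py 0.5351 0.0984 0.07 -0.083; python3 - <<'E'
from workcell import manip
import cv2
a=manip.camera("scene")[200:450,230:530]; b=manip.camera("top")[140:290,140:340]
cv2.imwrite("pics/s2.png",cv2.resize(a,None,fx=2.4,fy=2.4,interpolation=cv2.INTER_CUBIC)); cv2.imwrite("pics/t2.png",cv2.resize(b,None,fx=4,fy=4,interpolation=cv2.INTER_CUBIC))
E
```

```text
t 7.65 grasp [0.4212 0.1093 0.0828] psi -0.08 tilt 0.001 yaw 0.003 slide now [11.44  0.17  1.28] after yaw [11.44  0.14  1.28] dist 11.5 j7 -2.1 F [ 0.3  0.1 -1.7] g 0.157 117.4
```

View pics/s2.png

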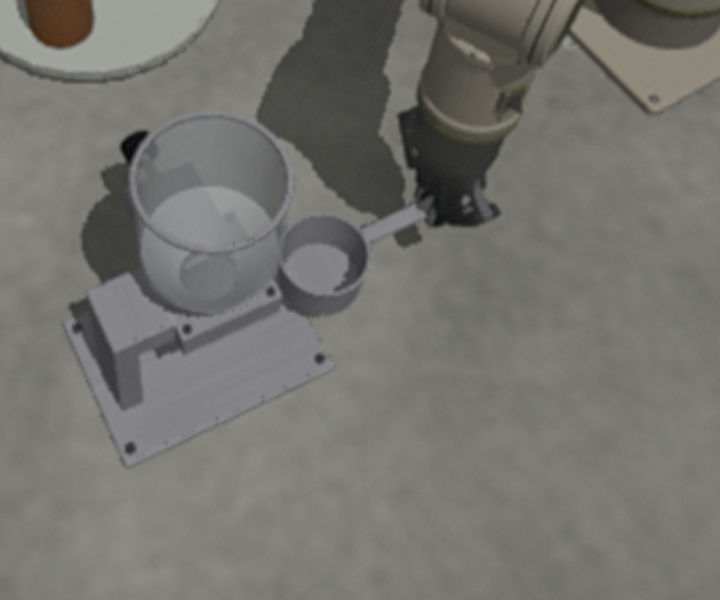

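View pics/t2.png

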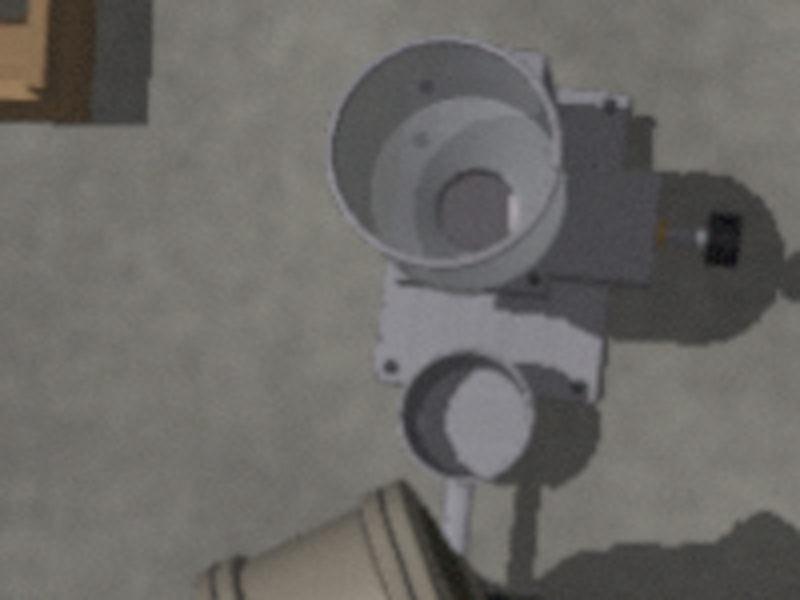

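The cup is held level in front of the hopper, with its rim at about (468,415) in the top crop and (324,250) in the scene crop. The arm is well clear of the hopper. I'll triangulate the cup axis.

```bash
python3 - <<'E'
from h import *
t=(np.array([468,415])+.5)/4-.5+140; s=(np.array([324,251])+.5)/2.4-.5+[230,200]
r=least_squares(lambda p:np.r_[proj("top",p)[0]-t,proj("scene",p)[0]-s],[.54,.1,.09]);x=r.x
g=np.array([.4212,.1093]);d=x[:2]-g
print(x,r.fun,"ahead",np.linalg.norm(d),"heading",np.arctan2(d[1],d[0]))
e=np.array([.6527,.0886])-x[:2];a=-.08;print("slide cm",100*(np.cos(a)*e[0]+np.sin(a)*e[1]),100*(np.sin(a)*e[0]-np.cos(a)*e[1]))
E
```

```text
[0.53721717 0.09845699 0.08751263] [-0.09874517  0.10487436 -0.12562651 -0.01939071] ahead 0.11652276709536054 heading -0.09318965619114415
slide cm 11.59011974918059 0.05966929913012956
```

```bash
python3 -m jog '[{"grip":1,"slide":[0,0,1.2],"yaw":0},{"grip":1,"slide":[2,0,0],"yaw":0},{"grip":1,"slide":[2,0,0],"yaw":0},{"grip":1,"slide":[2,0,0],"yaw":0},{"grip":1,"slide":[2,0,0],"yaw":0},{"grip":1,"slide":[2,0,0],"yaw":0},{"grip":1,"slide":[1.55,0.05,0],"yaw":0},{"grip":1,"slide":[0,0,0],"yaw":0}]'
python3 d.py 0.5366 0.0979 0.058 -0.08
```

```text
clock: 8.55
position: [0.5377, 0.0985, 0.1239]
ee_rot: [0.999, -0.041, 0.0, -0.0]
ft_force: [-0.5, -0.2, -2.4]
grip_width: 0.16
grasp_force: 117.4
t 8.55 grasp [0.5377 0.0985 0.0699] psi -0.082 tilt 0.001 yaw -0.002 slide now [-0.11  0.06  1.19] after yaw [-0.11  0.06  1.19] dist 1.2 j7 -2.12 F [-0.5 -0.2 -2.4] g 0.16 117.4
```

```bash
python3 -m jog '[{"grip":1,"slide":[-0.1,0.05,0.5],"yaw":0},{"grip":1,"slide":[0,0,0.3],"yaw":0},{"grip":1,"slide":[0,0,0.2],"yaw":0},{"grip":1,"slide":[0,0,0.1],"yaw":0},{"grip":1,"slide":[0,0,0],"yaw":0},{"grip":1,"slide":[0,0,0],"yaw":0}]'
python3 d.py 0.5366 0.0979 0.058 -0.08
```

```text
clock: 9.15
position: [0.5354, 0.0981, 0.114]
ee_rot: [0.999, -0.041, 0.0, 0.0]
ft_force: [-0.7, -1.1, -1.4]
grip_width: 0.161
grasp_force: 117.4
t 9.15 grasp [0.5354 0.0981 0.06  ] psi -0.081 tilt 0.0 yaw -0.001 slide now [0.12 0.01 0.2 ] after yaw [0.12 0.01 0.2 ] dist 0.2 j7 -2.13 F [-0.7 -1.1 -1.4] g 0.161 117.4
```

```bash
python3 -m jog '[{"grip":1,"slide":[0.05,0,0.1],"yaw":0},{"grip":1,"slide":[0,0,0],"yaw":0},{"grip":1,"slide":[0,0,0],"yaw":0}]'; python3 -m jog '[{"grip":1,"slide":[0,0,0.1],"yaw":0},{"grip":1,"slide":[0,0,0],"yaw":0},{"grip":1,"slide":[0,0,0],"yaw":0}]'
```

```text
clock: 9.45
position: [0.5361, 0.098, 0.113]
ee_rot: [0.999, -0.041, 0.0, -0.0]
ft_force: [-0.4, -0.4, -0.7]
grip_width: 0.155
grasp_force: 117.5
clock: 9.75
position: [0.536, 0.0981, 0.1121]
ee_rot: [0.999, -0.041, 0.0, 0.0]
ft_force: [-1.1, -0.0, 2.2]
grip_width: 0.161
grasp_force: 117.9
```

```bash
python3 -m jog '[{"grip":0.5,"slide":[0,0,0],"yaw":0},{"grip":0.2,"slide":[0,0,0],"yaw":0},{"grip":-0.2,"slide":[0,0,0],"yaw":0},{"grip":-0.6,"slide":[0,0,0],"yaw":0},{"grip":-1,"slide":[0,0,0],"yaw":0},{"grip":-1,"slide":[0,0,0],"yaw":0},{"grip":-1,"slide":[0,0,0],"yaw":0},{"grip":-1,"slide":[0,0,0],"yaw":0}]'
python3 -m jog '[{"grip":-1,"slide":[0,0,-2],"yaw":0},{"grip":-1,"slide":[0,0,-2],"yaw":0},{"grip":-1,"slide":[0,0,-2],"yaw":0},{"grip":-1,"slide":[-4,0,-2],"yaw":0},{"grip":-1,"slide":[-4,0,-2],"yaw":0},{"grip":-1,"slide":[0,0,0],"yaw":0},{"grip":-1,"slide":[0,0,0],"yaw":0}]'
python3 d.py 0.45 -0.1 0.2 -0.08
python3 - <<'E'
from workcell import manip
import cv2
a=manip.camera("scene")[200:450,230:530]; b=manip.camera("top")[140:290,140:340]
cv2.imwrite("pics/s3.png",cv2.resize(a,None,fx=2.4,fy=2.4,interpolation=cv2.INTER_CUBIC)); cv2.imwrite("pics/t3.png",cv2.resize(b,None,fx=4,fy=4,interpolation=cv2.INTER_CUBIC))
E
```

```text
clock: 10.55
position: [0.5359, 0.098, 0.1119]
ee_rot: [0.999, -0.041, 0.0, 0.0]
ft_force: [0.1, 0.5, -0.0]
grip_width: 0.997
grasp_force: 0.0
clock: 11.25
position: [0.4562, 0.1044, 0.2127]
ee_rot: [0.999, -0.041, 0.001, 0.001]
ft_force: [0.7, -0.5, 0.2]
grip_width: 0.999
grasp_force: 0.0
t 11.25 grasp [0.4563 0.1043 0.1587] psi -0.081 tilt 0.003 yaw -0.001 slide now [ 1.04 20.42 -4.13] after yaw [ 1.01 20.42 -4.13] dist 20.9 j7 -2.04 F [ 0.7 -0.5  0.2] g 0.999 0.0
```

View pics/s3.png

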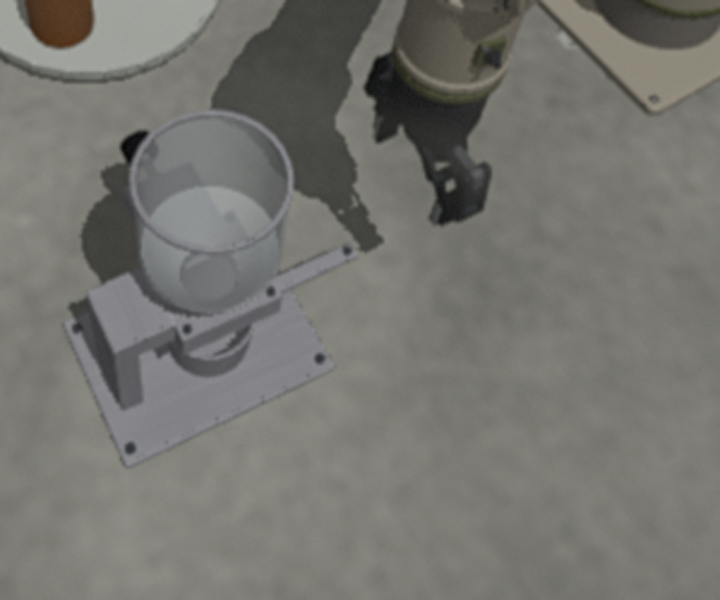

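View pics/t3.png

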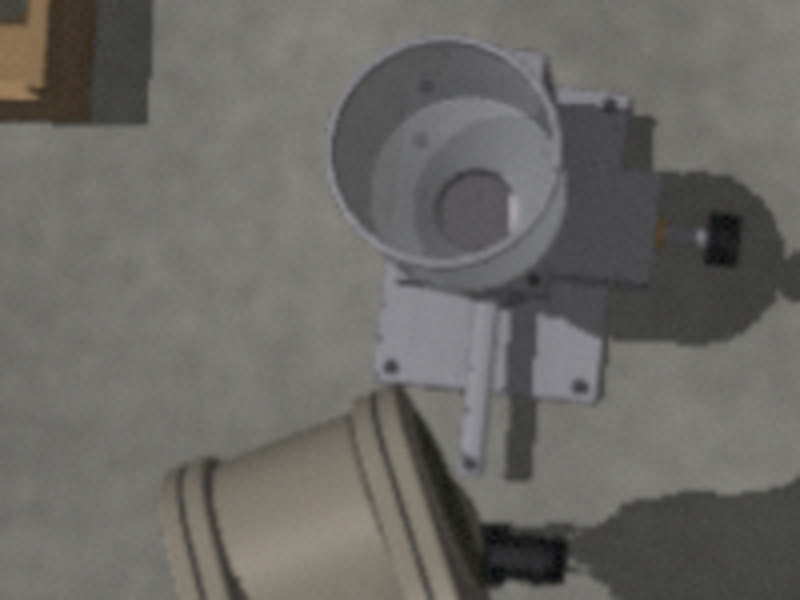

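The cup stands under the spout with its handle straight out to the front, its end at (469,473) in the top crop. I'll check its centring numerically and line up for the knob.

```bash
python3 - <<'E'
from h import *
t=(np.array([469,474])+.5)/4-.5+140; s=(np.array([356,252])+.5)/2.4-.5+[230,200]
a=-.0827;c,sn=np.cos(a),np.sin(a)
for n,u in(("top",t),("scene",s)):
    r=least_squares(lambda p:proj(n,[p[0],p[1],.062])[0]-u,[.5,.1]).x-[.6527,.0886]
    print(n,"tip in hopper mm",1e3*np.array([c*r[0]+sn*r[1],-sn*r[0]+c*r[1]]))
E
python3 -m jog '[{"grip":-1,"slide":[0,3.4,-0.7],"yaw":0},{"grip":-1,"slide":[0,3.4,-0.7],"yaw":0},{"grip":-1,"slide":[0,3.4,-0.7],"yaw":0},{"grip":-1,"slide":[0,3.4,-0.7],"yaw":0},{"grip":-1,"slide":[0,3.4,-0.7],"yaw":0},{"grip":-1,"slide":[0,3.4,-0.7],"yaw":0}]' >/dev/null
python3 -m jog '[{"grip":-1,"slide":[0,0,0],"yaw":-0.14},{"grip":-1,"slide":[0,0,0],"yaw":-0.14},{"grip":-1,"slide":[0,0,0],"yaw":-0.14},{"grip":-1,"slide":[0,0,0],"yaw":-0.14},{"grip":-1,"slide":[0,0,0],"yaw":-0.14},{"grip":-1,"slide":[0,0,0],"yaw":-0.14},{"grip":-1,"slide":[0,0,0],"yaw":-0.14},{"grip":-1,"slide":[0,0,0],"yaw":-0.14}]' >/dev/null
python3 -m jog '[{"grip":-1,"slide":[0,0,0],"yaw":-0.14},{"grip":-1,"slide":[0,0,0],"yaw":-0.14},{"grip":-1,"slide":[0,0,0],"yaw":-0.14},{"grip":-1,"slide":[0,0,0],"yaw":-0.03},{"grip":-1,"slide":[0,0,0],"yaw":0}]' >/dev/null
python3 d.py 0.6408 -0.0559 0.2 1.488
```

```text
top tip in hopper mm [-150.59250103   -1.36572444]
scene tip in hopper mm [-151.00437763    3.98697285]
t 13.25 grasp [ 0.4398 -0.099   0.1993] psi 1.486 tilt 0.001 yaw -0.002 slide now [ 5.99 19.66 -0.07] after yaw [ 5.96 19.67 -0.07] dist 20.6 j7 0.04 F [ 0.1 -0.1 -1.9] g 1.002 0.0
```

```bash
python3 -m jog '[{"grip":-1,"slide":[0,4,0],"yaw":0},{"grip":-1,"slide":[0,4,0],"yaw":0},{"grip":-1,"slide":[0,4,0],"yaw":0},{"grip":-1,"slide":[0,4,0],"yaw":0},{"grip":-1,"slide":[3,3.7,0],"yaw":0},{"grip":-1,"slide":[3,0,0],"yaw":0},{"grip":-1,"slide":[0,0,0],"yaw":0},{"grip":-1,"slide":[0,0,0],"yaw":0}]' >/dev/null
python3 d.py 0.6408 -0.0559 0.133 1.488; python3 - <<'E'
from workcell import manip
import cv2
b=manip.camera("top")[140:290,220:420];cv2.imwrite("pics/t4.png",cv2.resize(b,None,fx=4,fy=4,interpolation=cv2.INTER_CUBIC))
E
```

```text
t 14.05 grasp [ 0.6409 -0.0545  0.1991] psi 1.488 tilt 0.001 yaw -0.0 slide now [-0.14 -0.01  6.61] after yaw [-0.14 -0.01  6.61] dist 6.6 j7 -0.21 F [-0.1 -1.3  0.8] g 0.998 0.0
```

View pics/t4.png

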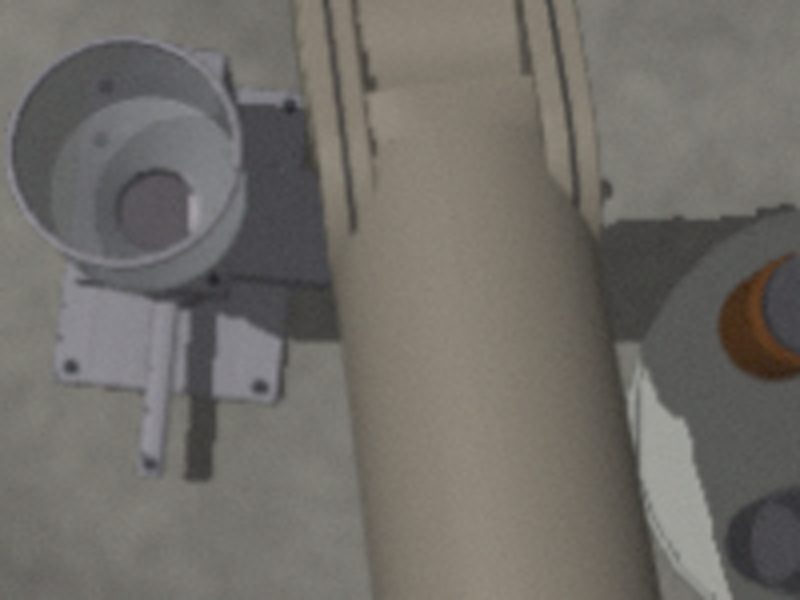

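The forearm hides the knob from above, the cup is undisturbed and the arm clears the tube. I'll descend on the knob.

```bash
python3 -m jog '[{"grip":-1,"slide":[-0.2,0,2],"yaw":0},{"grip":-1,"slide":[0,0,2],"yaw":0},{"grip":-1,"slide":[0,0,1.6],"yaw":0},{"grip":-1,"slide":[0,0,1],"yaw":0},{"grip":-1,"slide":[0,0,0],"yaw":0}]'
python3 -m jog '[{"grip":0.2,"slide":[0,0,0],"yaw":0},{"grip":1,"slide":[0,0,0],"yaw":0},{"grip":1,"slide":[0,0,0],"yaw":0},{"grip":1,"slide":[0,0,0],"yaw":0},{"grip":1,"slide":[0,0,0],"yaw":0},{"grip":1,"slide":[0,0,0],"yaw":0},{"grip":1,"slide":[0,0,0],"yaw":0},{"grip":1,"slide":[0,0,0],"yaw":0}]' 80
python3 d.py 0.6408 -0.0559 0.133 1.488
```

```text
clock: 14.6
position: [0.64, -0.0578, 0.1865]
ee_rot: [0.736, 0.677, -0.001, -0.001]
ft_force: [-0.3, 0.3, 0.3]
grip_width: 0.997
grasp_force: 0.0
clock: 15.4
position: [0.6411, -0.0571, 0.1889]
ee_rot: [0.736, 0.677, 0.0, 0.0]
ft_force: [-1.0, 0.1, 5.4]
grip_width: 0.351
grasp_force: 78.6
t 15.4 grasp [ 0.6411 -0.0571  0.1349] psi 1.489 tilt 0.001 yaw 0.001 slide now [ 0.12 -0.04  0.19] after yaw [ 0.12 -0.04  0.19] dist 0.2 j7 -0.23 F [-1.   0.1  5.4] g 0.351 78.6
```

```bash
python3 -m jog '[{"grip":1,"slide":[-0.4,0,0],"yaw":0},{"grip":1,"slide":[-0.5,0,0],"yaw":0},{"grip":1,"slide":[-0.5,0,0],"yaw":0},{"grip":1,"slide":[-0.5,0,0],"yaw":0},{"grip":1,"slide":[-0.5,0,0],"yaw":0},{"grip":1,"slide":[0,0,0],"yaw":0},{"grip":1,"slide":[0,0,0],"yaw":0},{"grip":1,"slide":[0,0,0],"yaw":0}]'
python3 d.py 0.6388 -0.0810 0.135 1.488
python3 - <<'E'
from workcell import manip
import cv2
a=manip.camera("scene")[210:410,230:490];cv2.imwrite("pics/s5.png",cv2.resize(a,None,fx=3,fy=3,interpolation=cv2.INTER_CUBIC))
E
```

```text
clock: 16.2
position: [0.6391, -0.0784, 0.1888]
ee_rot: [0.735, 0.678, 0.001, -0.001]
ft_force: [-1.7, 6.7, 5.9]
grip_width: 0.346
grasp_force: 78.6
t 16.2 grasp [ 0.6392 -0.0783  0.1348] psi 1.491 tilt 0.003 yaw 0.003 slide now [-0.26 -0.01 -0.02] after yaw [-0.26 -0.01 -0.02] dist 0.3 j7 -0.19 F [-1.7  6.7  5.9] g 0.346 78.6
```

View pics/s5.png

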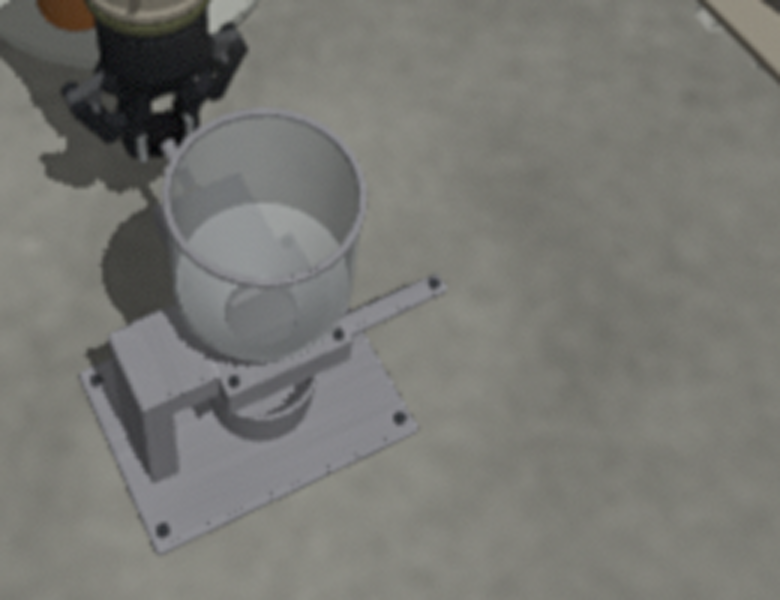

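The fingers hold the knob, with the rod visible at about (165,150). The cup is undisturbed. A little more pull should reach half travel, going by position and the 8 N spring force.

```bash
python3 -m jog '[{"grip":1,"slide":[-0.25,0,0],"yaw":0},{"grip":1,"slide":[0,0,0],"yaw":0},{"grip":1,"slide":[0,0,0],"yaw":0},{"grip":1,"slide":[0,0,0],"yaw":0}]'
for i in 1 2 3 4 5; do python3 -m jog '[{"grip":1,"slide":[0,0,0],"yaw":0}]' | grep -E "pos|force"; done
```

```text
clock: 16.65
position: [0.639, -0.0807, 0.1889]
ee_rot: [0.735, 0.678, 0.001, -0.001]
ft_force: [-1.8, 7.2, 6.1]
grip_width: 0.347
grasp_force: 78.6
position: [0.639, -0.0807, 0.1889]
ft_force: [-1.7, 6.7, 5.9]
grasp_force: 78.6
position: [0.639, -0.0807, 0.1888]
ft_force: [-2.0, 7.3, 6.0]
grasp_force: 78.6
position: [0.639, -0.0807, 0.1888]
ft_force: [-1.9, 8.0, 5.3]
grasp_force: 78.6
position: [0.639, -0.0807, 0.1889]
ft_force: [-1.7, 7.5, 5.5]
grasp_force: 78.6
position: [0.639, -0.0807, 0.1889]
ft_force: [-2.1, 8.0, 6.2]
grasp_force: 78.6
```

```bash
python3 -c "
from workcell import manip
print(manip.hand_in())"
```

```text
the job is handed in; nothing more can be done
None
```

I handed the job in with the cup standing free under the spout, within a few millimetres of centre, and the gripper holding the gate about 23.6 mm open (half travel is 24 mm); nothing on the lazy susan was touched, and no verdict was returned.

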